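# Set the stirrer wheel to the long line and start it

## Robot

A 6-joint arm with a two-finger parallel gripper is mounted at the origin on the work surface. World frame = base frame: x ahead of the robot, y to its left, z up, the work surface at z = 0. Lengths are in m, angles in rad, forces in N, time in s.
With the tool pointing down it reaches from about 0.275 to 0.775 m from the base axis. Payload 14.6 kg.
Tool frame: the origin (TCP) lies on the mounting face of the last link; the fingertips stand 173 mm ahead of it and the grasp point (between the pads) lies 155 mm ahead of it; z points along the fingers, y is the direction in which the jaws open and shut (so a half turn about z gives the same grasp; the last joint's range is limited). The gripper opens to 85 mm and grips with 20 to 120 N. Pads are 22 mm wide; open, the fingers measure 114 mm over their backs; the gripper's body (76 mm by 85 mm) begins 54 mm behind the grasp point. The pads swing forward as they close: fully open they stand 13 mm farther back than shut.
Start: joints at [-1.494, 0.263, -0.048, 1.259, 0, 1.415], TCP at [0.121, -0.511, 0.405] pointing down, gripper open.
Joint ranges: [-2.65, 2.65], [-0.89, 1.7], [-1.18, 1.37], [-2.13, 2.11], [-1.35, 1.29], [-3.14, 3.14]. Speed limits (rad/s): [1.89, 1.89, 2.57, 2.79, 3.14, 3.14].

## Interface

Orientations are given as a unit quaternion [x, y, z, w].
In Python, from cell import env gives the robot as it stands.
- The arm moves only by the shell command python3 -m crank 'ROWS' [FORCE]. ROWS is JSON, a list of rows, each an object with "dp": the shift along the tool's x, y, z in m, a list of three; "spin": the turn about the tool's z in rad; "gripper": the closure in counts, from 0 (fully open) to 255 (shut). In form: [{"dp": [tx, ty, tz], "spin": spin, "gripper": gripper}, ...]. A call has 1 to 10 rows; each row is the pose to reach, as a shift and turn from the pose commanded when the call began, along the tool's axes at that moment; what a row does not reach only later rows make up. A row lasts 1/10 s, in which the tool goes at most 50 mm and 8.59 degrees, less where a joint would pass 70% of its speed; a pose out of reach is approached as far as the arm can. A call with a gripper value outside its range is refused whole. The fingers move at their own pace and stop on an object; FORCE is the grip in N (left out, the last holds). Time passes only in rows, so rows that repeat a pose let the fingers close. It gives the time, the measured TCP pose, the force and the opening at its end, in the units of the state.
- env.state(): the state, without advancing time (a new reading comes with each control period).
- env.camera(name): name is "scene" or "top" or "wrist"; returns a dict with "pixels" (480x640x3 uint8, blue, green, red), "K" (3x3 intrinsics, pixels), "R" (3x3) and "t" (3): a world point X has camera coordinates R X + t; the wrist camera has in their place "tool_from_camera" (4x4, takes a point from camera to tool coordinates, whose origin is the TCP and whose axes are the flange's). Camera axes: x right, y down, z forward; pixel columns grow to the right and rows downward; lengths in m; the calibration is good to about 2 mm. A picture is of the moment at which its call begins: read the wrist's pose just before it. There is no depth.
- env.hand_in(): hands the job in, once; it reports no verdict.
Trained networks look in a picture, given as the dict that the camera call returned (one of the last four; its "shot" number tells which), for a name from the list of things; names that differ only in an ending like _2 or _b are one class to them, and where a whole thing is asked for, a point or a joint stands for the part that bears it (a point fixed in the world has none). Each returns a list of dicts, best first, with "p" (0 to 1); they miss things now and then, are a little off and sometimes report something else, mostly with a low value. They report only what shows in the picture. A call takes as long as a camera call.
- env.find_in(picture, query): "at" ([column, row] in pixels, amid what is visible of it).
The state is a dict: "t": time; "joint_positions": joint angles; "qvel": joint speeds; "joint_efforts": joint torques, N m; "position": TCP position; "orientation": TCP orientation; "contact_force": force on the tool from outside, world axes, zero at the start; "wrist_torque": the same for the moment, N m; "width": finger opening in m.
Only numpy, scipy, OpenCV 4.12 (cv2) and the standard library are available. Lean on these libraries where they do the work, as an engineer would, in place of code of your own. Each camera call takes 0.05 s, during which the arm holds its last target. There are 200 camera calls.

## Task

On the low white stirrer control unit, push the big black setting wheel round with a fingertip in its notch until the white index mark on the wheel lines up with the long line of the scale. Then press the round start button fully down and let it come up again, with the wheel still on the line. Leave the jar, beaker and flask where they are.

Things in the scene. Friction and masses are not known exactly. Their poses are not given: they have to be found in the camera images.
- unit: Low white enclosure with green end cheeks, 224 mm (its x) by 408 mm (its y), flat top 60 mm above the bench, fixed to the bench. Origin: centre of its underside; z up; its front with the sockets looks along its -x. It carries the wheel at the middle of its top and the start button at its +y end.
- hub (a point): Point on the wheel's upright axis, level with the wheel's top face (90 mm above the bench). Fixed to the unit, with the unit's axes.
- wheel (a joint): Angle of the setting wheel (rad), growing anticlockwise seen from above; at 0 the index mark points along the unit's +x. Stops at -1.5 and 2.3; the line always lies 0.6 to 2.9 rad anticlockwise of the starting mark, before the stop. Wheel: black disc, 132 mm across, 26 mm thick, upright axis. It stays where it is left: friction 0.14 N m, some 3 N at the notch, no spring.
- notch (a point): Middle of the wheel's finger notch, 48 mm from the axis, diametrically opposite the index mark, level with the wheel's top face; turns with the wheel, its x axis pointing to the axis. The notch is 54 mm wide, square, cut through the wheel and open at the rim; inner wall flat, 22 mm from the axis; floor (the scale plate) 27 mm below the top face. Closed fingers go in from above and push a side wall.
- index (a point): Rim end of the index mark, on the wheel's top face, 66 mm from the axis. The mark is a white radial line 5 mm wide and 38 mm long on the black wheel, carried on down the wheel's side.
- line (a point): Inner end of the long scale line, 66 mm from the wheel's axis, 63 mm above the bench (27 mm below the wheel's top). The scale plate is a fixed aluminium disc, 200 mm in diameter, 3 mm thick, under the wheel and on its axis. The long line is black, 5 mm wide, from the wheel's rim out to 99 mm from the axis; eleven other lines, one every 30 degrees, are short (10 mm) and thin (2 mm).
- start (a joint): Travel of the start button (m): 0 up, 0.006 fully down. A spring lifts it; it starts to move at about 1.5 N and is fully down at about 5 N.
- start_top (a point): Centre of the top of the start button: a round grey cap, 28 mm in diameter, in a round grey housing of 44 mm diameter, 148 mm from the wheel's axis along the unit's +y. The top is 22 mm above the unit's top when up and is pressed straight down; the housing stands 12 mm above the unit's top.
- jar: Bystander: small closed jar, 34 mm in diameter, 38 mm tall, standing loose on top of the unit near its -y end. Origin: centre of its underside.
- beaker: Bystander: open glass beaker, 68 mm in diameter, 90 mm tall, loose on the bench to the right of the unit (-y). Origin: centre of its underside.
- flask: Bystander: white closed bottle, 60 mm in diameter, 120 mm tall, loose on the bench to the left of the unit (+y). Origin: centre of its underside.

How it is judged:
By the outcome, as a careful person would: the job done as asked, in the order asked, and still so for the second after the job is handed in, with the robot touching nothing.
It also fails if it takes over 54 s, if anything falls off the work surface, if the arm or the gripper's body presses on something with over 40 N, if the wrist force passes 120 N, or if a joint passes its speed limit or range.

## Working session

There is one attempt and no reset: what is moved stays moved. The work goes in short steps, Python scripts to look and compute and a shell command to move; the robot and the scene stay as the last step left them, time stands still between calls to the robot, and variables do not carry over. Pictures are saved under pics/ and viewed, on a budget of 10 in all, crops included, one or two more only if the job needs it, and the job is handed in when it is done.

```bash
mkdir -p pics; ls; cat > h.py <<'E'
import numpy as np,cv2
from cell import env
from scipy.spatial.transform import Rotation as Ro
def ray(c,uv):
    d=np.linalg.inv(c["K"])@np.array([uv[0],uv[1],1.]); R=np.array(c["R"]);t=np.array(c["t"])
    return -R.T@t, R.T@d
def onz(c,uv,z):
    o,d=ray(c,uv); return o+d*(z-o[2])/d[2]
E
python3 - <<'E'
from h import *
s=env.state(); print(s["t"],s["position"],s["orientation"],s["width"])
Z=dict(hub=.09,notch=.09,index=.09,line=.063,start_top=.082,unit=.05,jar=.08,beaker=.045,flask=.06)
for n in("top","scene"):
    c=env.camera(n); cv2.imwrite(f"pics/{n}0.png",c["pixels"])
    for q,z in Z.items():
        for r in env.find_in(c,q)[:2]: print(n,q,np.round(r["at"],1),round(r["p"],2),np.round(onz(c,r["at"],z),4))
E
```

```text
pics
0.0 [ 0.12058862 -0.51087181  0.40421915] [ 9.93290977e-01  1.15640617e-01  1.61466207e-05 -5.31995053e-04] 0.08532247485272816
top hub [293.9 223.1] 0.57 [0.5771 0.0418 0.09  ]
top notch [290.1 218. ] 0.8 [0.5906 0.0522 0.09  ]
top index [293.7 217.2] 0.92 [0.5929 0.0427 0.09  ]
top line [285.8 228.5] 0.79 [0.5657 0.0642 0.063 ]
top line [353.7 225.2] 0.65 [ 0.5784 -0.1187  0.063 ]
top start_top [293.3 219.4] 0.52 [0.5881 0.0439 0.082 ]
top unit [291.7 218.2] 0.93 [0.5959 0.0496 0.05  ]
top beaker [475.4 255.3] 0.71 [ 0.5055 -0.4507  0.045 ]
top flask [154.8 220.7] 0.68 [0.5799 0.4199 0.06  ]
scene hub [330.3 294.1] 0.63 [0.6312 0.1209 0.09  ]
scene notch [324.1 271.5] 0.69 [0.6001 0.0664 0.09  ]
scene notch [371.7 311.3] 0.16 [0.6004 0.2054 0.09  ]
scene index [322.1 269.2] 0.65 [0.5989 0.0588 0.09  ]
scene line [331.7 294.5] 0.78 [0.6139 0.1058 0.063 ]
scene start_top [368.1 317.7] 0.73 [0.6116 0.2077 0.082 ]
scene unit [331.1 293.1] 0.59 [0.6047 0.0936 0.05  ]
scene jar [280.7 229.4] 0.6 [ 0.5817 -0.1037  0.08  ]
scene beaker [225.6 162.9] 0.88 [ 0.5068 -0.4474  0.045 ]
scene flask [462.8 396.4] 0.59 [0.5961 0.427  0.06  ]
```

```bash
python3 - <<'E'
import cv2
a=cv2.imread("pics/top0.png")[120:320,190:390]; cv2.imwrite("pics/top0c.png",cv2.resize(a,(600,600),interpolation=cv2.INTER_CUBIC))
a=cv2.imread("pics/scene0.png")[180:380,220:460]; cv2.imwrite("pics/scene0c.png",cv2.resize(a,(720,600),interpolation=cv2.INTER_CUBIC))
E
```

```text
(no output)
```

View pics/top0c.png

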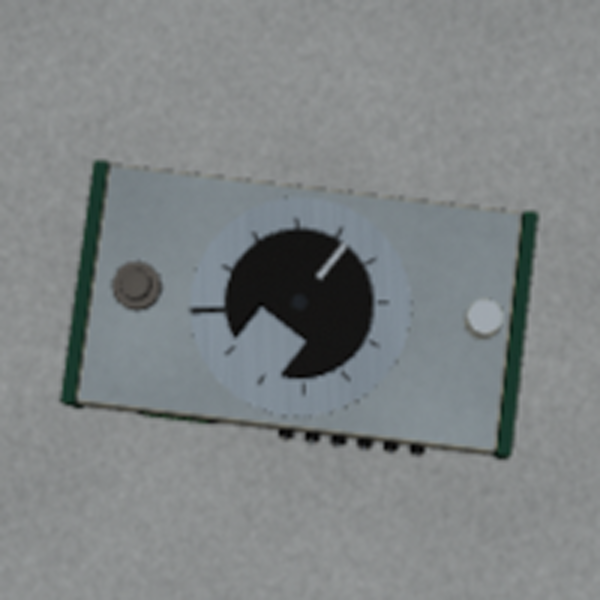

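View pics/scene0c.png

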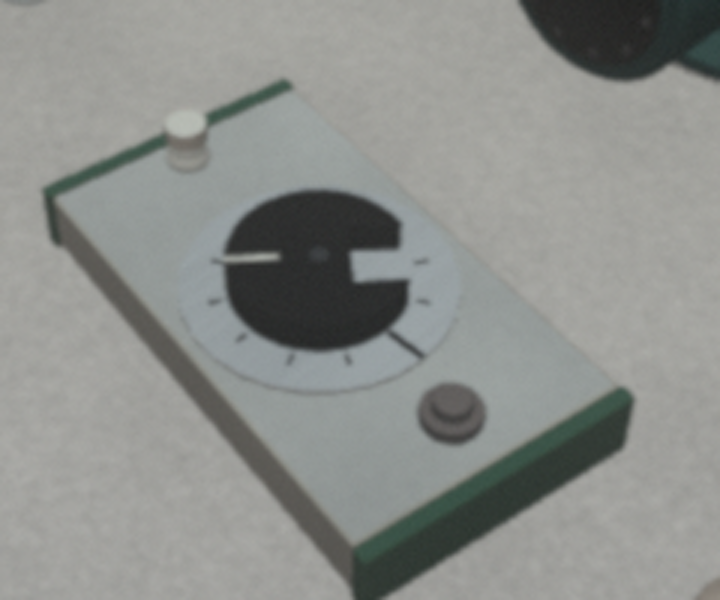

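The top crop shows the hub at about (299,301), the mark's rim end at (344,244), the long line from (191,310) to (226,309), the button at (138,284) and the jar at (485,318). The notch is at the lower left. Next I compute the geometry.

```bash
python3 - <<'E'
from h import *
t=env.camera("top"); s=env.camera("scene")
P=lambda x,y:(190+(x+.5)/3-.5,120+(y+.5)/3-.5)
Q=lambda x,y:(220+(x+.5)/3-.5,180+(y+.5)/3-.5)
h=onz(t,P(299,301),.09); m=onz(t,P(344,244),.09); l1=onz(t,P(226,309),.063); l2=onz(t,P(191,310),.063); b=onz(t,P(138,282),.082)
print("hub",h,onz(s,Q(318,254),.09)); print("btn",b,onz(s,Q(453,402),.082)); print("jar",onz(t,P(485,318),.098))
a=lambda v:np.degrees(np.arctan2(v[1],v[0]))
print(np.linalg.norm(m-h),np.linalg.norm((l1-h)[:2]),a(m-h),a(l1-h),a(l2-l1),a(l2-h),"unit y",a(b-h),np.linalg.norm((b-h)[:2]))
st=env.state(); print(Ro.from_quat(st["orientation"]).as_matrix().round(4), h-st["position"])
print(Ro.from_quat(st["orientation"]).as_matrix().T@(h-st["position"]))
print(env.camera("wrist")["tool_from_camera"])
E
```

```text
hub [0.58517041 0.05410897 0.09      ] [0.58418252 0.05304611 0.09      ]
btn [0.60040332 0.19834275 0.082     ] [0.60102866 0.20385499 0.082     ]
jar [ 0.57236212 -0.11007275  0.098     ]
0.06472704845542097 0.06690239079010361 -36.67060285207555 94.1271906704477 92.84487997505137 93.71646593634327 unit y 83.97118902763852 0.14503594839007802
[[ 0.9733  0.2297 -0.    ]
 [ 0.2297 -0.9733  0.    ]
 [-0.     -0.     -1.    ]] [ 0.4645597   0.5650716  -0.31467891]
[ 0.58195496 -0.44322608  0.31468001]
[[ 3.65508988e-04 -9.51210537e-01 -3.08542348e-01  7.82317162e-02]
 [ 9.99999301e-01  6.42944140e-07  1.18264854e-03 -3.55749664e-04]
 [-1.12474938e-03 -3.08542564e-01  9.51209872e-01  3.10405498e-02]
 [ 0.00000000e+00  0.00000000e+00  0.00000000e+00  1.00000000e+00]]
```

```bash
python3 -m crank '[{"dp":[0.5506,-0.4796,0],"spin":0.232,"gripper":255},{"dp":[0.5506,-0.4796,0],"spin":0.232,"gripper":255},{"dp":[0.5506,-0.4796,0],"spin":0.232,"gripper":255},{"dp":[0.5506,-0.4796,0],"spin":0.232,"gripper":255},{"dp":[0.5506,-0.4796,0],"spin":0.232,"gripper":255},{"dp":[0.5506,-0.4796,0],"spin":0.232,"gripper":255},{"dp":[0.5506,-0.4796,0],"spin":0.232,"gripper":255},{"dp":[0.5506,-0.4796,0],"spin":0.232,"gripper":255},{"dp":[0.5506,-0.4796,0],"spin":0.232,"gripper":255},{"dp":[0.5506,-0.4796,0],"spin":0.232,"gripper":255}]' 40; python3 -c "
from h import *
print(Ro.from_quat(env.state()['orientation']).as_matrix().round(4))"
```

```text
t: 2.15
position: [0.4128, -0.1027, 0.405]
orientation: [1.0, -0.0, 0.0, 0.0]
contact_force: [1.4, -1.6, 0.1]
width: -0.0
[[ 1.e+00 -2.e-04  8.e-04]
 [-2.e-04 -1.e+00 -4.e-04]
 [ 8.e-04  4.e-04 -1.e+00]]
```

```bash
python3 -m crank '[{"dp":[0.133,-0.185,0.03],"spin":0,"gripper":255},{"dp":[0.133,-0.185,0.03],"spin":0,"gripper":255},{"dp":[0.133,-0.185,0.03],"spin":0,"gripper":255},{"dp":[0.133,-0.185,0.03],"spin":0,"gripper":255},{"dp":[0.133,-0.185,0.03],"spin":0,"gripper":255},{"dp":[0.133,-0.185,0.03],"spin":0,"gripper":255},{"dp":[0.133,-0.185,0.03],"spin":0,"gripper":255},{"dp":[0.133,-0.185,0.03],"spin":0,"gripper":255}]'; cat >> h.py <<'E'
def wrist():
    s=env.state(); c=env.camera("wrist"); T=np.eye(4); T[:3,:3]=Ro.from_quat(s["orientation"]).as_matrix(); T[:3,3]=s["position"]
    W=np.linalg.inv(T@np.array(c["tool_from_camera"])); c["R"]=W[:3,:3]; c["t"]=W[:3,3]; return c
def px(c,X):
    p=np.array(c["K"])@(np.array(c["R"])@np.array(X)+c["t"]); return p[:2]/p[2]
E
python3 - <<'E'
from h import *
print(env.state()["position"])
c=wrist(); cv2.imwrite("pics/w1.png",c["pixels"])
H=np.array([.5848,.0536,.09])
for a in (143.3,-36.7): print(px(c,H+.048*np.array([np.cos(np.radians(a)),np.sin(np.radians(a)),0])))
print(px(c,H)); np.savez("w1.npz",K=c["K"],R=c["R"],t=c["t"])
E
```

```text
t: 2.95
position: [0.5448, 0.0797, 0.3749]
orientation: [1.0, -0.001, -0.0, 0.0]
contact_force: [-0.4, -0.9, -0.2]
width: -0.0
[0.54477354 0.0796538  0.37487272]
[314.48103876 228.57720406]
[397.28965188 121.46651697]
[353.94893491 177.52655468]
```

View pics/w1.png

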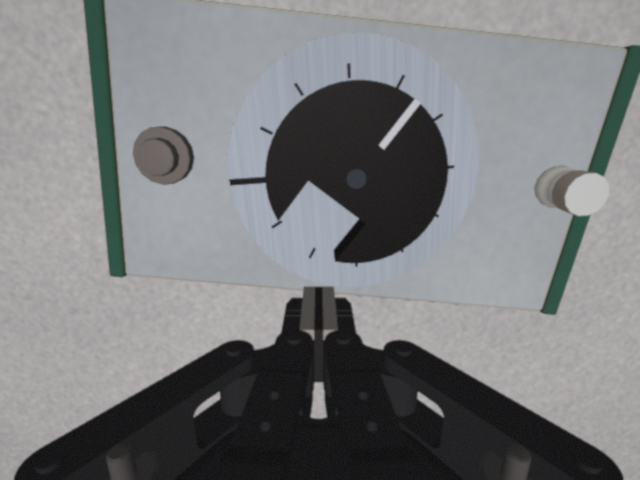

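The wrist view shows the hub at (357,179), the mark from (382,148) to (418,100), the line from (231,182) to (266,180) and the button cap at (157,157). The notch is centred near (315,218), and the closed fingers are narrow.

```bash
python3 - <<'E'
from h import *
c=dict(np.load("w1.npz"))
h=onz(c,(357,179),.09); m=onz(c,(418,100.5),.09); l1=onz(c,(266,180),.063); l2=onz(c,(231,182.3),.063); b=onz(c,(157,157),.082)
a=lambda v:np.degrees(np.arctan2(v[1],v[0]))
print(h,b,np.linalg.norm(m-h),np.linalg.norm((l1-h)[:2]),a(m-h),a(l1-h),a(l2-h),a(l2-l1),a(b-h),np.linalg.norm((b-h)[:2]), "unit edge",)
p=env.state()["position"]
H=np.array([.584,.0525])
for A in range(143,285,10):
    q=H+.048*np.array([np.cos(np.radians(A)),np.sin(np.radians(A))])-np.array([.5463,.0823]); print(A,(q*[1,-1]).round(4))
E
```

```text
[0.58373377 0.05135993 0.09      ] [0.59875679 0.19735926 0.082     ] 0.06615345837482961 0.07003022168927994 -36.71055035907147 93.99781096696917 93.90593472591624 93.67799280867872 84.12506376274376 0.14677022199971426 unit edge
143 [-0.0006  0.0009]
153 [-0.0051  0.008 ]
163 [-0.0082  0.0158]
173 [-0.0099  0.024 ]
183 [-0.0102  0.0323]
193 [-0.0091  0.0406]
203 [-0.0065  0.0486]
213 [-0.0026  0.0559]
223 [0.0026 0.0625]
233 [0.0088 0.0681]
243 [0.0159 0.0726]
253 [0.0237 0.0757]
263 [0.0319 0.0774]
273 [0.0402 0.0777]
283 [0.0485 0.0766]
```

```bash
python3 -m crank '[{"dp":[0,0,0.04],"spin":0,"gripper":255},{"dp":[0,0,0.08],"spin":0,"gripper":255},{"dp":[0,0,0.11],"spin":0,"gripper":255},{"dp":[0,0,0.13],"spin":0,"gripper":255},{"dp":[0,0,0.13],"spin":0,"gripper":255},{"dp":[0,0,0.13],"spin":0,"gripper":255}]'
```

```text
t: 3.6
position: [0.5451, 0.0796, 0.2456]
orientation: [1.0, -0.001, 0.0, 0.0]
contact_force: [-1.0, -0.2, 0.7]
width: -0.0001
```

```bash
python3 -m crank '[{"dp":[-0.002,0.002,0],"spin":0,"gripper":255},{"dp":[-0.004,0.005,0],"spin":0,"gripper":255},{"dp":[-0.006,0.009,0],"spin":0,"gripper":255},{"dp":[-0.007,0.013,0],"spin":0,"gripper":255},{"dp":[-0.008,0.017,0],"spin":0,"gripper":255},{"dp":[-0.009,0.021,0],"spin":0,"gripper":255},{"dp":[-0.009,0.025,0],"spin":0,"gripper":255},{"dp":[-0.009,0.030,0],"spin":0,"gripper":255},{"dp":[-0.009,0.034,0],"spin":0,"gripper":255},{"dp":[-0.008,0.038,0],"spin":0,"gripper":255}]'
```

```text
t: 4.6
position: [0.5376, 0.0421, 0.2452]
orientation: [1.0, -0.0, 0.001, -0.0]
contact_force: [3.1, 4.7, 1.3]
width: 0.0
```

```bash
python3 -m crank '[{"dp":[0.001,0.004,0],"spin":0,"gripper":255},{"dp":[0.0025,0.007,0],"spin":0,"gripper":255},{"dp":[0.006,0.0145,0],"spin":0,"gripper":255},{"dp":[0.011,0.021,0],"spin":0,"gripper":255},{"dp":[0.017,0.027,0],"spin":0,"gripper":255},{"dp":[0.0245,0.0315,0],"spin":0,"gripper":255},{"dp":[0.032,0.035,0],"spin":0,"gripper":255},{"dp":[0.040,0.0365,0],"spin":0,"gripper":255},{"dp":[0.047,0.037,0],"spin":0,"gripper":255},{"dp":[0.047,0.037,0],"spin":0,"gripper":255}]'
cat >> h.py <<'E'
def warp(c,name,H,z=.09):
    # top-down orthographic view at plane z, 4 px/mm, +x up, +y left
    g=lambda u,v:(H[0]+(300-v)/4000,H[1]+(300-u)/4000)
    s=[(0,0),(600,0),(600,600),(0,600)]
    d=[px(c,(*g(*k),z)) for k in s]
    M=cv2.getPerspectiveTransform(np.float32(d),np.float32(s))
    im=cv2.warpPerspective(c["pixels"],M,(600,600)); cv2.imwrite(name,im); return im
E
python3 - <<'E'
from h import *
c=wrist(); cv2.imwrite("pics/w2.png",c["pixels"]); np.savez("w2.npz",K=c["K"],R=c["R"],t=c["t"])
E
```

```text
t: 5.6
position: [0.5842, 0.0051, 0.2444]
orientation: [1.0, -0.0, -0.0, -0.0]
contact_force: [-0.3, 0.5, 0.8]
width: -0.0003
```

View pics/w2.png

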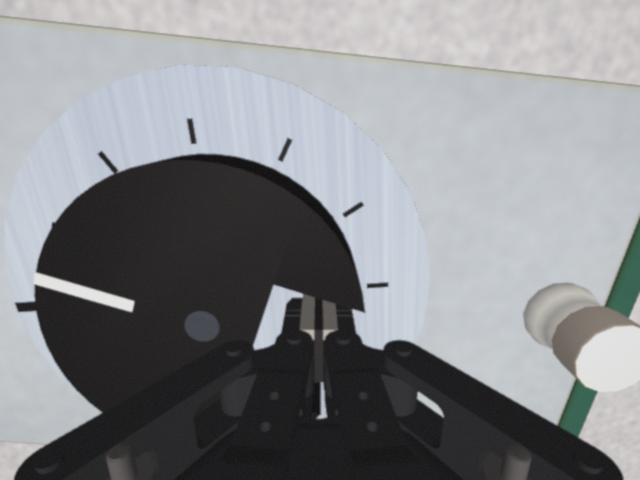

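The mark runs from (37,280) to (133,306) and points a little short of the long line at (16–36,306). The hub is at (202,326).

```bash
python3 - <<'E'
from h import *
c=dict(np.load("w2.npz"))
h=onz(c,(202,326),.09); m=onz(c,(37,279.5),.09); m2=onz(c,(133,306),.09); l1=onz(c,(36,306.5),.063); l2=onz(c,(16,307),.063)
a=lambda v:np.degrees(np.arctan2(v[1],v[0]))
print(h,np.linalg.norm(m-h),a(m-h),a(m-m2),a(l1-h),a(l2-h),np.linalg.norm((l2-h)[:2]))
E
```

```text
[0.58395145 0.05204561 0.09      ] 0.06482882121372562 71.49214329065836 71.87509225624308 94.08134415269113 93.83761559051955 0.09915328771836984
```

```bash
python3 -m crank '[{"dp":[0.002,0,0],"spin":-0.04,"gripper":255},{"dp":[0.004,0,0],"spin":-0.08,"gripper":255},{"dp":[0.006,-0.0003,0],"spin":-0.12,"gripper":255},{"dp":[0.0075,-0.0005,0],"spin":-0.16,"gripper":255},{"dp":[0.0095,-0.001,0],"spin":-0.20,"gripper":255},{"dp":[0.0115,-0.0013,0],"spin":-0.24,"gripper":255},{"dp":[0.013,-0.0017,0],"spin":-0.28,"gripper":255},{"dp":[0.0147,-0.0022,0],"spin":-0.314,"gripper":255},{"dp":[0.0147,-0.0022,0],"spin":-0.314,"gripper":255}]'
python3 - <<'E'
from h import *
c=wrist(); cv2.imwrite("pics/w3.png",c["pixels"]); np.savez("w3.npz",K=c["K"],R=c["R"],t=c["t"])
E
```

```text
t: 6.55
position: [0.5984, 0.0072, 0.2447]
orientation: [0.988, 0.156, -0.0, 0.0]
contact_force: [-2.3, -0.8, -1.4]
width: -0.0002
```

View pics/w3.png

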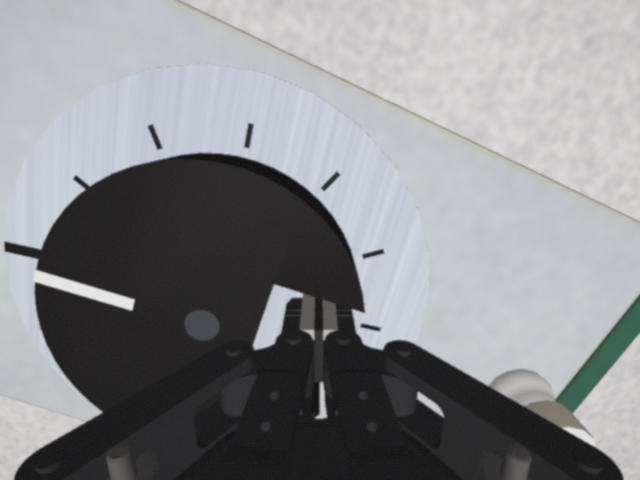

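The wheel follows the finger without slip. The line, from (5,246) to (40,253), is now clear, and the mark's rim end is at (37,276). Next I measure the gap by polar profiles.

```bash
cat >> h.py <<'E'
def gap(c,img,hubpx,amin=60,amax=115,lamin=85,lamax=103):
    g=cv2.cvtColor(img,cv2.COLOR_BGR2GRAY).astype(np.float32)
    u,v=map(int,hubpx); r=22; p=g[v-r:v+r,u-r:u+r]; w=np.clip(p-np.percentile(p,40)-10,0,None)
    m=cv2.moments((w>0).astype(np.uint8),True); hp=(u-r+m["m10"]/m["m00"],v-r+m["m01"]/m["m00"])
    H=onz(c,hp,.09)[:2]
    def prof(z,r0,r1,sign,a0,a1):
        out=[]
        for r in np.linspace(r0,r1,12):
            A=np.radians(np.arange(a0,a1,.1)); q=np.array([px(c,(H[0]+r*np.cos(a),H[1]+r*np.sin(a),z)) for a in A],np.float32)
            s=sign*cv2.remap(g,q[None,:,0],q[None,:,1],cv2.INTER_LINEAR)[0]
            w=np.clip(s-(np.median(s)+s.max())/2,0,None); out.append(np.degrees((w*A).sum()/w.sum()))
        return np.array(out)
    M=prof(.09,.033,.062,1,amin,amax); L=prof(.063,.072,.096,-1,lamin,lamax)
    print("hub",hp,H,"mark",np.median(M).round(2),M.round(1),"line",np.median(L).round(2),L.round(1)); return np.median(L)-np.median(M)
E
python3 - <<'E'
from h import *
print(gap(dict(np.load("w3.npz")),cv2.imread("pics/w3.png"),(202,325)))
E
```

```text
hub (201.56477272727273, 324.79886363636365) [0.58399004 0.05223932] mark 88.63 [88.7 88.6 88.7 88.7 88.6 88.6 88.6 88.6 88.6 88.6 88.6 88.6] line 93.87 [92.4 91.7 90.6 93.3 93.4 95.9 93.9 93.9 93.9 93.9 93.9 93.9]
5.235675746280435
```

```bash
python3 -m crank '[{"dp":[0.0012,0,0],"spin":-0.025,"gripper":255},{"dp":[0.0022,-0.0001,0],"spin":-0.046,"gripper":255},{"dp":[0.0033,-0.0001,0],"spin":-0.068,"gripper":255},{"dp":[0.0040,-0.0002,0],"spin":-0.082,"gripper":255},{"dp":[0.0044,-0.0002,0],"spin":-0.091,"gripper":255},{"dp":[0.0044,-0.0002,0],"spin":-0.091,"gripper":255},{"dp":[0.0044,-0.0002,0],"spin":-0.091,"gripper":255}]'
python3 - <<'E'
from h import *
c=wrist(); cv2.imwrite("pics/w4.png",c["pixels"])
print(gap(c,c["pixels"],(202,325)))
E
```

```text
t: 7.3
position: [0.603, 0.009, 0.2447]
orientation: [0.98, 0.201, 0.0, -0.0]
contact_force: [-1.1, -1.5, -0.3]
width: -0.0002
hub (202.34522439585731, 326.3774453394707) [0.58401371 0.05229291] mark 94.72 [94.8 94.8 94.8 94.8 94.7 94.7 94.7 94.7 94.7 94.7 94.7 94.7] line 93.91 [93.1 98.6 99.5 98.3 97.9 97.9 93.9 93.9 93.9 93.9 93.9 93.9]
-0.808381185883519
```

```bash
python3 -m crank '[{"dp":[-0.004,0,0],"spin":0,"gripper":255},{"dp":[-0.010,0,0],"spin":0,"gripper":255},{"dp":[-0.010,0,-0.03],"spin":0,"gripper":255},{"dp":[-0.010,0,-0.06],"spin":0,"gripper":255},{"dp":[-0.03,0,-0.09],"spin":0,"gripper":255},{"dp":[-0.05,0,-0.1],"spin":0,"gripper":255},{"dp":[-0.05,0,-0.1],"spin":0,"gripper":255},{"dp":[-0.05,0,-0.1],"spin":0,"gripper":255}]'
python3 - <<'E'
from h import *
c=wrist(); cv2.imwrite("pics/w5.png",c["pixels"]); np.savez("w5.npz",K=c["K"],R=c["R"],t=c["t"])
h=px(c,(.584,.0523,.09)); print(h); print(gap(c,c["pixels"],h,80,110))
warp(c,"pics/w5w.png",(.584,.0523))
E
```

```text
t: 8.15
position: [0.5568, -0.0108, 0.3448]
orientation: [0.98, 0.201, 0.0, 0.0]
contact_force: [0.4, 0.0, -0.3]
width: -0.0001
[243.6565943  169.45208049]
hub (243.89876543209877, 169.49382716049382) [0.58403553 0.05215053] mark 94.61 [94.6 94.6 94.6 94.6 94.6 94.6 94.6 94.6 94.6 94.6 94.6 94.6] line 93.92 [92.9 89.8 95.6 93.9 93.9 93.9 93.9 93.9 93.9 93.9 93.9 93.9]
-0.6850013908828174
```

View pics/w5.png

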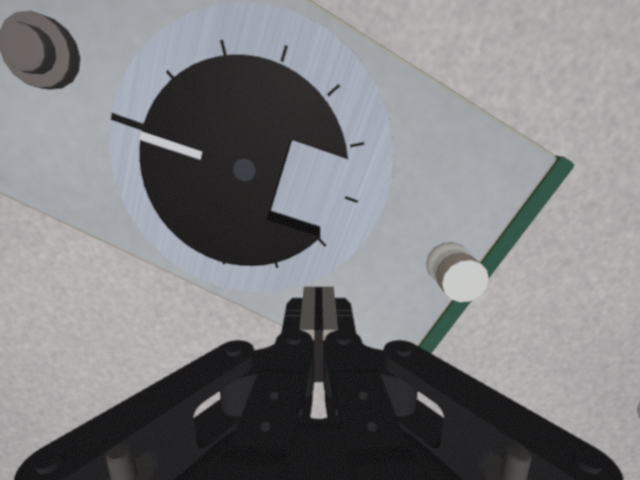

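The mark lies about 0.7° past the line; two views agree (−0.8° and −0.7°). I will nudge it back with the opposite notch wall, approaching clear of contact first.

```bash
python3 -m crank '[{"dp":[0.0223,-0.0095,0],"spin":0,"gripper":255},{"dp":[0.0223,-0.0095,0.02],"spin":0,"gripper":255},{"dp":[0.0223,-0.0095,0.06],"spin":0,"gripper":255},{"dp":[0.0223,-0.0095,0.09],"spin":0,"gripper":255},{"dp":[0.0223,-0.0095,0.1],"spin":0,"gripper":255},{"dp":[0.0223,-0.0095,0.1],"spin":0,"gripper":255},{"dp":[0.0223,-0.0095,0.1],"spin":0,"gripper":255}]'
python3 - <<'E'
from h import *
c=wrist(); h=px(c,(.584,.0523,.09)); print(h); cv2.imwrite("pics/w6.png",c["pixels"])
print(gap(c,c["pixels"],h,85,110))
E
```

```text
t: 8.9
position: [0.5741, 0.0068, 0.2455]
orientation: [0.98, 0.201, 0.0, 0.0]
contact_force: [-0.6, -1.3, 0.7]
width: -0.0
[220.08519722 263.01698355]
hub (220.09010773751226, 262.9960822722821) [0.58400896 0.05230099] mark 93.22 [93.3 93.3 93.2 93.3 93.2 93.2 93.2 93.2 93.2 93.2 93.2 93.2] line 93.92 [95.  91.9 96.9 90.9 95.6 96.  93.9 93.9 93.9 93.9 93.9 93.9]
0.7023511517164707
```

The nudge moved it to +0.7° short, because contact came earlier than expected. I go back to the first wall, stop about 1 mm early, and creep.

```bash
python3 -m crank '[{"dp":[0.010,0.0035,0],"spin":0,"gripper":255},{"dp":[0.018,0.0063,0],"spin":0,"gripper":255},{"dp":[0.022,0.0077,0],"spin":0,"gripper":255},{"dp":[0.024,0.0084,0],"spin":0,"gripper":255},{"dp":[0.0258,0.0090,0],"spin":0,"gripper":255},{"dp":[0.0258,0.0090,0],"spin":0,"gripper":255},{"dp":[0.0258,0.0090,0],"spin":0,"gripper":255}]'
cat > look.py <<'E'
from h import *
s=env.state();print(s["position"],s["contact_force"])
c=wrist(); h=px(c,(.584,.0523,.09))
print(gap(c,c["pixels"],h,85,110))
E
python3 look.py
```

```text
t: 9.65
position: [0.6009, 0.0087, 0.2446]
orientation: [0.98, 0.201, -0.0, -0.0]
contact_force: [-0.6, -0.1, 0.6]
width: 0.0004
[0.6008576  0.00868597 0.24464963] [-0.62420427 -0.11145236  0.63886876]
hub (203.1753986332574, 321.7391799544419) [0.58403092 0.05229225] mark 93.23 [93.3 93.3 93.3 93.3 93.2 93.2 93.2 93.2 93.2 93.2 93.2 93.2] line 93.92 [95.5 97.5 99.4 93.3 98.7 98.1 93.9 93.9 93.9 93.9 93.9 93.9]
0.6902039222476049
```

```bash
python3 -m crank '[{"dp":[0.0004,0.0001,0],"spin":0,"gripper":255},{"dp":[0.0007,0.0002,0],"spin":0,"gripper":255},{"dp":[0.0009,0.0003,0],"spin":0,"gripper":255},{"dp":[0.0011,0.0004,0],"spin":0,"gripper":255},{"dp":[0.0011,0.0004,0],"spin":0,"gripper":255},{"dp":[0.0011,0.0004,0],"spin":0,"gripper":255}]'
python3 look.py
```

```text
t: 10.3
position: [0.602, 0.0088, 0.2446]
orientation: [0.98, 0.201, -0.0, -0.0]
contact_force: [-2.7, 0.3, 1.4]
width: 0.0
[0.60199455 0.00876713 0.24463566] [-2.74916828  0.33014677  1.36147334]
hub (202.5209988649262, 324.09534619750286) [0.58398936 0.05227725] mark 93.2 [93.3 93.2 93.2 93.2 93.2 93.2 93.2 93.2 93.1 93.2 93.2 93.2] line 93.89 [ 97.9 100.   93.   96.9  99.1  98.1  93.9  93.9  93.9  93.9  93.9  93.9]
0.6929883059003572
```

In contact now, at 2.7 N. I need about 0.6 mm more.

```bash
python3 -m crank '[{"dp":[0.0003,0.0001,0],"spin":0,"gripper":255},{"dp":[0.0006,0.0002,0],"spin":0,"gripper":255},{"dp":[0.0006,0.0002,0],"spin":0,"gripper":255},{"dp":[0.0006,0.0002,0],"spin":0,"gripper":255}]'
python3 look.py
```

```text
t: 10.75
position: [0.6027, 0.0089, 0.2446]
orientation: [0.98, 0.201, -0.0, -0.0]
contact_force: [-4.2, 2.3, 2.0]
width: -0.0002
[0.60267814 0.00893904 0.24459694] [-4.1918497   2.26714724  1.97472898]
hub (202.65750286368842, 325.6632302405498) [0.58402251 0.05223065] mark 93.94 [93.9 94.  94.  94.  94.  93.9 93.9 93.9 93.9 93.9 93.9 93.9] line 94.41 [94.9 95.2 97.1 96.3 96.4 98.  93.9 93.9 93.9 93.9 93.9 93.9]
0.46860884729315444
```

The mark is at 93.94° and the line at 93.9°. Back off and lift, then check from above.

```bash
python3 -m crank '[{"dp":[-0.003,-0.001,0],"spin":0,"gripper":255},{"dp":[-0.008,-0.003,0],"spin":0,"gripper":255},{"dp":[-0.009,-0.003,-0.02],"spin":0,"gripper":255},{"dp":[-0.009,-0.003,-0.05],"spin":0,"gripper":255},{"dp":[-0.03,0.0,-0.08],"spin":0,"gripper":255},{"dp":[-0.05,0,-0.1],"spin":0,"gripper":255},{"dp":[-0.05,0,-0.1],"spin":0,"gripper":255},{"dp":[-0.05,0,-0.1],"spin":0,"gripper":255}]'
python3 look.py
python3 - <<'E'
from h import *
c=wrist()
for uv in [(35,45)]: print(env.find_in(c,"start_top")[:2])
for z in (.082,): print(onz(c,(25,48),z))
cv2.imwrite("pics/w7.png",c["pixels"])
E
```

```text
t: 11.6
position: [0.5568, -0.011, 0.3449]
orientation: [0.98, 0.201, 0.001, 0.0]
contact_force: [-0.1, 0.4, -1.2]
width: -0.0
[ 0.55681283 -0.01101821  0.34485954] [-0.1095792   0.43622826 -1.15056833]
hub (243.4630541871921, 169.52216748768473) [0.58409897 0.05214837] mark 93.95 [94.  94.  94.  94.  93.9 93.9 93.9 93.9 94.  93.9 93.9 93.9] line 93.95 [95.7 88.5 97.  93.9 93.9 94.  93.9 94.  94.  94.  93.9 93.9]
-0.0015333452973465
[{'at': [24.6, 45.7], 'p': 0.75}]
[0.59884297 0.19559327 0.082     ]
```

Aligned to within 0.01°. Now over the button.

```bash
python3 -m crank '[{"dp":[0.122,-0.1765,0],"spin":0,"gripper":255},{"dp":[0.122,-0.1765,0],"spin":0,"gripper":255},{"dp":[0.122,-0.1765,0],"spin":0,"gripper":255},{"dp":[0.122,-0.1765,0],"spin":0,"gripper":255},{"dp":[0.122,-0.1765,0],"spin":0,"gripper":255},{"dp":[0.122,-0.1765,0],"spin":0,"gripper":255},{"dp":[0.122,-0.1765,0],"spin":0,"gripper":255},{"dp":[0.122,-0.1765,0.04],"spin":0,"gripper":255},{"dp":[0.122,-0.1765,0.07],"spin":0,"gripper":255},{"dp":[0.122,-0.1765,0.07],"spin":0,"gripper":255}]'
python3 - <<'E'
from h import *
c=wrist(); cv2.imwrite("pics/w8.png",c["pixels"]); print(px(c,(.5992,.1995,.082)))
E
```

```text
t: 12.75
position: [0.5984, 0.1977, 0.2713]
orientation: [0.98, 0.2, -0.003, 0.0]
contact_force: [-0.3, -0.7, 0.7]
width: -0.0002
[316.53875043 282.22606073]
```

View pics/w8.png

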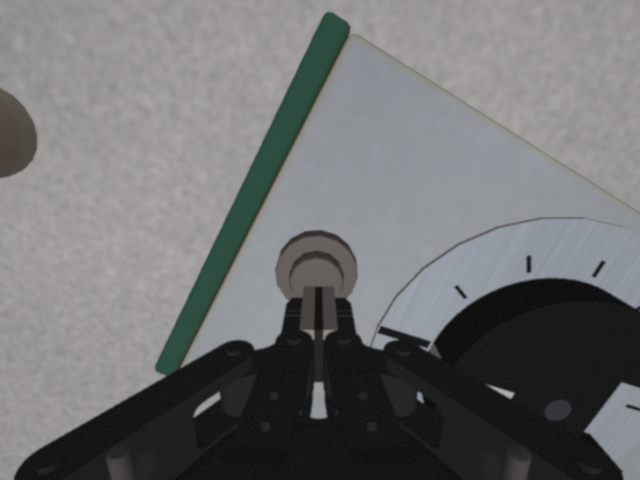

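The fingertips sit centred over the cap, which is near (317,278). Press in steps.

```bash
python3 -m crank '[{"dp":[0,0,0.006],"spin":0,"gripper":255},{"dp":[0,0,0.012],"spin":0,"gripper":255},{"dp":[0,0,0.016],"spin":0,"gripper":255},{"dp":[0,0,0.018],"spin":0,"gripper":255},{"dp":[0,0,0.02],"spin":0,"gripper":255},{"dp":[0,0,0.022],"spin":0,"gripper":255},{"dp":[0,0,0.022],"spin":0,"gripper":255},{"dp":[0,0,0.022],"spin":0,"gripper":255}]'
```

```text
t: 13.6
position: [0.5995, 0.1994, 0.2529]
orientation: [0.98, 0.201, 0.0, 0.0]
contact_force: [-0.8, -1.2, 1.9]
width: 0.0001
```

```bash
python3 -m crank '[{"dp":[0,0,0.002],"spin":0,"gripper":255},{"dp":[0,0,0.003],"spin":0,"gripper":255},{"dp":[0,0,0.004],"spin":0,"gripper":255},{"dp":[0,0,0.004],"spin":0,"gripper":255},{"dp":[0,0,0.004],"spin":0,"gripper":255}]'
```

```text
t: 14.1
position: [0.5995, 0.1994, 0.2493]
orientation: [0.98, 0.201, 0.0, 0.0]
contact_force: [-2.5, -0.0, 11.8]
width: -0.0
```

```bash
python3 -m crank '[{"dp":[0,0,0.001],"spin":0,"gripper":255},{"dp":[0,0,0.0015],"spin":0,"gripper":255},{"dp":[0,0,0.0015],"spin":0,"gripper":255},{"dp":[0,0,0.0015],"spin":0,"gripper":255}]'
```

```text
t: 14.5
position: [0.5994, 0.1994, 0.249]
orientation: [0.98, 0.201, 0.001, 0.0]
contact_force: [-9.0, -2.3, 27.8]
width: -0.0
```

The button is bottomed: z is stuck with the tip at 76 mm, and the force rises to 28 N. Release straight up and check everything.

```bash
python3 -m crank '[{"dp":[0,0,-0.004],"spin":0,"gripper":255},{"dp":[0,0,-0.01],"spin":0,"gripper":255},{"dp":[0,0,-0.04],"spin":0,"gripper":255},{"dp":[0,0,-0.08],"spin":0,"gripper":255},{"dp":[-0.04,0.04,-0.12],"spin":0,"gripper":255},{"dp":[-0.09,0.08,-0.13],"spin":0,"gripper":255},{"dp":[-0.12,0.12,-0.13],"spin":0,"gripper":255},{"dp":[-0.12,0.12,-0.13],"spin":0,"gripper":255},{"dp":[-0.12,0.12,-0.13],"spin":0,"gripper":255}]'
python3 look.py
python3 - <<'E'
from h import *
c=wrist(); cv2.imwrite("pics/w9.png",c["pixels"])
for n in("top","scene"):
    c=env.camera(n)
    for q,z in dict(jar=.08,beaker=.045,flask=.06).items():
        for r in env.find_in(c,q)[:1]: print(n,q,np.round(r["at"],1),round(r["p"],2))
E
```

```text
t: 15.4
position: [0.5354, 0.0391, 0.3779]
orientation: [0.98, 0.199, 0.0, 0.0]
contact_force: [0.7, -0.1, -0.5]
width: -0.0001
[0.53543831 0.03905534 0.37788274] [ 0.65502423 -0.0698965  -0.50758509]
hub (328.0064935064935, 163.28896103896105) [0.58414775 0.05208382] mark 93.95 [93.9 93.9 94.  94.  94.  94.  93.9 93.9 93.9 93.9 93.9 93.9] line 93.96 [93.5 94.  93.9 94.  94.  94.  94.  94.  93.9 94.  94.  94. ]
0.008925622058242766
top beaker [477.3 256.5] 0.63
top flask [154.6 220.3] 0.91
scene jar [280.8 227. ] 0.48
scene flask [465.7 397.4] 0.8
```

View pics/w9.png

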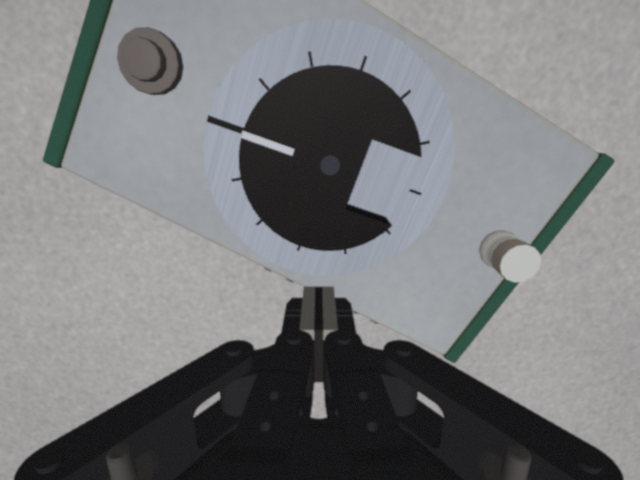

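The mark, (242,134)–(294,152), continues straight from the long line, (208,119)–(242,131). The button at (140,60) is up again, the jar stands in place, and the arm is clear.

```bash
python3 -c "
from cell import env
print(env.hand_in())"
```

```text
the job is handed in; nothing more can be done
None
```

The wheel is on the long line and the start button has been pressed and released. I handed the job in at about 15.5 s of the 54 s.

- **Wheel:** I turned it about 131° with closed fingertips in the notch. It first overshot by 0.7°. A nudge back on the opposite wall left it 0.7° short, and a slow final push put it on the line. After the button press the wrist camera measured the mark at 93.95° and the line at 93.96°, so the press did not disturb it.
- **Button:** I pressed it until it stopped moving, with the fingertips 76 mm above the bench. That matches fully down. The force reached about 28 N before I lifted straight off. The last picture shows the cap standing up again.
- **Jar, beaker and flask:** The jar and flask were found within about 3 pixels of where they started. The beaker was found in the top view only, 2 pixels from its start. The detector missed the jar in the top view both before and after. It also missed the beaker in the final scene view, so that view does not confirm the beaker. The arm never went near it at low height.

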